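Tighten a sight-glass retaining ring with a two-pin spanner

ROBOT

A 7-joint arm with a two-finger parallel gripper is mounted at the origin on a cart in front of the work surface, level with it; the furniture and walls round the work are solid. World frame = base frame: x ahead of the robot, y to its left, z up, the work surface at z = 0. Lengths are in m, angles in rad, forces in N, time in s.
With the tool pointing down it reaches from about 0.4 to 0.85 m from the base axis. Payload 4.4 kg.
Tool frame: the origin (TCP) lies between the finger pads; the fingertips stand 17 mm ahead of it and the grasp point (between the pads) lies 2 mm behind it; z points along the fingers, y is the direction in which the jaws open and shut (so a half turn about z gives the same grasp; the last joint's range is limited). The gripper opens to 94 mm and grips with 3 to 60 N. Pads are 16 mm wide; open, the fingers measure 119 mm over their backs; the gripper's body (75 mm by 177 mm) begins 78 mm behind the grasp point.
Start: joints at [-1.243, 0.628, 0.038, 1.517, -0.027, 0.996, -0.02], TCP at [0.249, 0.6, 0.222] pointing down, gripper open.
Joint ranges: [-3.06, 3.06], [-0.37, 2.12], [-1.25, 1.32], [0.18, 2.47], [-1.1, 4.24], [0.23, 1.98], [-2.94, 2.94]. Speed limits (rad/s): [2.57, 2.57, 3.14, 3.14, 3.14, 3.14, 3.14].

INTERFACE

Orientations are given as a unit quaternion [x, y, z, w].
In Python, from plant import state, get_image, hand_in, boxes_of, trace, place_of gives the robot as it stands.
- The arm moves only by the shell command python3 -m handwheel 'ROWS' [FORCE]. ROWS is a JSON object of lists of equal length, an entry for each row: "claw": the finger opening in cm, from 0 to 9.4; "travel": the shift along the tool's x, y, z in cm, a list of three; "twist": the turn, a rotation vector about the tool's x, y, z in degrees, a list of three. In form: {"claw": [claw, ...], "travel": [[dx, dy, dz], ...], "twist": [[wx, wy, wz], ...]}. A call has 1 to 8 rows; each row is the pose to reach, as a shift and turn from the pose commanded when the call began, along the tool's axes at that moment; what a row does not reach only later rows make up. A row lasts 1/12 s, in which the tool goes at most 41.7 mm and 7.16 degrees, less where a joint would pass 70% of its speed; a pose out of reach is approached as far as the arm can. A call with a gripper value outside its range is refused whole. The fingers move at their own pace and stop on an object; FORCE is the grip in N (left out, the last holds). Time passes only in rows, so rows that repeat a pose let the fingers close. It gives the time, the measured TCP pose, the force and the opening at its end, in the units of the state.
- state(): the state, without advancing time (a new reading comes with each control period).
- get_image(name): name is "scene" or "top" or "wrist"; returns a dict with "color" (384x512x3 uint8, blue, green, red), "fx", "fy", "cx", "cy" (pixels), "k1" (the pictures are not rectified: a ray, as slopes to the right and down, at radius r is drawn at 1 + k1 r^2 times it, then the intrinsics apply), "R" (3x3) and "t" (3): a world point X has camera coordinates R X + t; the wrist camera has in their place "T_tool_cam" (4x4, takes a point from camera to tool coordinates, whose origin is the TCP and whose axes are the flange's). Camera axes: x right, y down, z forward; pixel columns grow to the right and rows downward; lengths in m; the calibration is good to about 2 mm. A picture is of the moment at which its call begins: read the wrist's pose just before it. There is no depth.
- hand_in(): hands the job in, once; it reports no verdict.
Trained networks look in a picture, given as the dict that the camera call returned (one of the last four; its "shot" number tells which), for a name from the list of things; names that differ only in an ending like _2 or _b are one class to them, and where a whole thing is asked for, a point or a joint stands for the part that bears it (a point fixed in the world has none). Each returns a list of dicts, best first, with "conf" (0 to 1); they miss things now and then, are a little off and sometimes report something else, mostly with a low value. They report only what shows in the picture. A call takes as long as a camera call. They do not tell look-alikes from the thing itself.
- boxes_of(picture, target): "rect" ([left, top, width, height] in pixels, round what is visible of it).
- trace(picture, target): "region" (384x512 bool, what is visible of it) and "rect" ([left, top, width, height] in pixels, round what is visible of it).
- place_of(picture, target): "position" ([column, row] in pixels: a listed point, or the origin of a listed thing).
The state is a dict: "t": time; "joints": joint angles; "joint_velocities": joint speeds; "effort": joint torques, N m; "eef_pos": TCP position; "tcp_rot": TCP orientation; "contact_force": force on the tool from outside, world axes, zero at the start; "ft_torque": the same for the moment, N m; "gripper_width": finger opening in m.
Only numpy, scipy, OpenCV 4.12 (cv2) and the standard library are available. Lean on these libraries where they do the work, as an engineer would, in place of code of your own. Each camera call takes 0.05 s, during which the arm holds its last target. There are 200 camera calls.

TASK

Take the two-pin spanner from its stand, find the holes of the sight glass's recessed retaining ring with its pins, pressing only lightly on the ring, and turn the ring clockwise (seen from above) until it comes up firm; then nip it about fifteen degrees further, at most twenty-five. Put the spanner back upright in its stand and leave the other things on the bench where they are.

Things in the scene. Friction and masses are not known exactly. Their poses are not given: they have to be found in the camera images.
- housing: Sight-glass housing, fixed and upright: round grey flange 100 mm across, 10 mm high, on it an aluminium barrel 80 mm across, flaring to 84 mm at its top 46 mm above the bench. Origin on its axis at the bench top. In its 60 mm bore, 12 mm below the rim, lies the steel retaining ring round a glass. More than 40 N on housing or ring damages the glass
- ring_face (a point): point on the housing's axis at the ring's upper face, 34 mm above the bench; does not turn with the ring. The ring has six 9 mm holes, 8 mm deep, 60 degrees apart, centres 18 mm from the axis. The ring's angle differs each time and is not measured; the housing's yaw says nothing of it. Feel for holes: pins on the face, 3 to 8 N, turn until they drop 7 mm
- bore_rim (a point): point on the housing's axis, level with the rim of the bore, 46 mm above the bench. The loose ring turns easily (0.05 N m; rubbing pins may drag it along) between stops 0.75 rad apart; at the start it has 0.2 to 0.5 rad to go clockwise before it comes up firm, more if dragged back counter-clockwise
- ring_nip (a joint): how far the ring has been tightened past the point where it came up firm, rad, clockwise seen from above; 0 at the start and until then, about 0.26 wanted, 0.44 the most allowed. Turning here takes about 0.3 N m and the ring stays as far as it was turned
- stand: stand of the spanner, fixed to the bench: a round foot 84 mm across with a socket 74 mm across, rim 30 mm above the bench, open at the top with a 60 mm bore 10 mm deep whose mouth flares to 64 mm. Origin on its axis at the bench top, z up. Between stand and housing a toggle clamp is fixed to the bench: carry the spanner across with its pins at least 150 mm above the bench
- stand_ledge (a point): point on the stand's axis at the ledge, 20 mm above the bench, on which the underside of the spanner's nose rests; the pins hang in the 46 mm well below it, so the spanner may stand at any yaw
- grip (a point): centre of the two-pin spanner's black grip block: 46 mm along x, 20 mm thick along y (take it across these flats from above), 32 mm high; z up along the spanner's axis. Below it a stem 18 mm across. At the start the spanner stands in its stand, at any yaw; centre of the grip then 62 mm above the bench
- spanner: the two-pin spanner, about 0.2 kg; origin on its axis at the flat underside of the nose (steel disc 55 mm across, 12 mm thick), 42 mm below the centre of the grip; axes as the grip
- pin_tips (a point): point on the spanner's axis level with the tips of its pins, 49 mm below the centre of the grip, axes as the grip. The two pins, 5 mm in diameter and 7 mm long, point down from the nose 18 mm either side of the axis along x
- loupe: bystander: black eye loupe, 37 mm across, 34 mm high, origin under its centre
- guide_bush: bystander: steel guide bush with a collar, 38 mm across, 42 mm high, origin under its centre
- parallel4: bystander: steel gauge block 45x20x16 mm, origin under its centre
Things that resemble listed ones, but are neither listed nor needed, are in the scene too. There is more than one size of the stand; the one meant has the size given above.

How it is judged:
By the outcome, as a careful person would: the job done as asked, in the order asked, and still so for the second after the job is handed in, with the robot touching nothing.
It also fails if it takes over 72 s, if anything falls off the work surface, if the arm or the gripper's body presses on something with over 40 N, if the wrist force passes 120 N, or if a joint passes its speed limit or range.

## Working session

There is one attempt and no reset: what is moved stays moved. The work goes in short steps, Python scripts to look and compute and a shell command to move; the robot and the scene stay as the last step left them, time stands still between calls to the robot, and variables do not carry over. Pictures are saved under pics/ and viewed, about 8 in all and at most 12, crops included, and the job is handed in when it is done.

```bash
mkdir -p pics; ls; cat > h.py <<'E'
import numpy as np, cv2
from plant import *
from scipy.spatial.transform import Rotation as Ro
def cam(p,s=None):
    if 'R' in p: R=np.array(p['R']);t=np.array(p['t']);return R,t
    T=np.array(p['T_tool_cam']);W=np.eye(4);W[:3,:3]=Ro.from_quat(s['tcp_rot']).as_matrix();W[:3,3]=s['eef_pos']
    M=np.linalg.inv(W@T);return M[:3,:3],M[:3,3]
def K(p): return np.array([[p['fx'],0,p['cx']],[0,p['fy'],p['cy']],[0,0,1.]]),np.array([p['k1'],0,0,0,0.])
def ray(p,uv,s=None):
    R,t=cam(p,s);k,d=K(p)
    n=cv2.undistortPoints(np.array([[uv]],float),k,d)[0,0]
    return -R.T@t, R.T@np.array([n[0],n[1],1])
def onz(p,uv,z,s=None):
    o,v=ray(p,uv,s);return o+v*(z-o[2])/v[2]
def proj(p,X,s=None):
    R,t=cam(p,s);k,d=K(p)
    return cv2.projectPoints(np.atleast_2d(np.array(X,float)),cv2.Rodrigues(R)[0],t,k,d)[0][:,0]
E
python3 - <<'E'
from h import *
s=state();print(s)
zs={'housing':0,'bore_rim':.046,'stand':0,'stand_ledge':.02,'grip':.062,'spanner':.02,'loupe':0,'guide_bush':0,'parallel4':0}
ims=[]
for c in('top','scene'):
    p=get_image(c);cv2.imwrite(f'pics/{c}0.png',p['color'])
    for n,z in zs.items():
        for r in place_of(p,n)[:3]: print(c,n,np.round(r['position']),round(r['conf'],2),np.round(onz(p,r['position'],z),3))
E
```

```text
pics
{'t': 0.0, 'joints': array([-1.24276619,  0.62933706,  0.03842673,  1.51834478, -0.02698208,
        0.99630402, -0.02002926]), 'joint_velocities': array([-0.00049895, -0.00162477, -0.00089704, -0.00138486, -0.00105109,
        0.00105503, -0.00057282]), 'effort': array([ 1.26910494e-03, -5.49732471e+01,  1.14386994e+00, -1.86630803e+01,
       -5.21565636e-02,  2.37327826e-02,  1.32720370e-04]), 'eef_pos': array([0.24915106, 0.59967073, 0.22156714]), 'tcp_rot': array([ 1.95648136e-01,  9.80673711e-01, -9.22489247e-04, -1.68746661e-04]), 'contact_force': array([ 0.73534818, -0.38657655, -0.17856165]), 'ft_torque': array([-0.03762102,  0.00295815, -0.00985638]), 'gripper_width': 0.09339626444049862}
top housing [153. 194.] 0.73 [0.534 0.253 0.   ]
top bore_rim [268. 203.] 0.15 [ 0.5   -0.27   0.046]
top stand [272. 170.] 0.77 [ 0.657 -0.289  0.   ]
top stand [237. 166.] 0.68 [ 0.671 -0.128  0.   ]
top stand [364. 211.] 0.55 [ 0.482 -0.715  0.   ]
top stand_ledge [364. 211.] 0.87 [ 0.479 -0.709  0.02 ]
top stand_ledge [273. 170.] 0.85 [ 0.655 -0.291  0.02 ]
top stand_ledge [267. 2
[... 543 characters left out ...]
 0.046]
scene stand [377. 181.] 0.87 [ 0.48  -0.711  0.   ]
scene stand [263. 198.] 0.7 [ 0.665 -0.298  0.   ]
scene stand [284. 219.] 0.6 [ 0.514 -0.263  0.   ]
scene stand_ledge [262. 194.] 0.87 [ 0.659 -0.292  0.02 ]
scene stand_ledge [380. 175.] 0.79 [ 0.479 -0.723  0.02 ]
scene stand_ledge [146. 283.] 0.55 [0.5  0.25 0.02]
scene grip [285. 203.] 0.7 [ 0.512 -0.267  0.062]
scene spanner [286. 215.] 0.49 [ 0.504 -0.264  0.02 ]
scene loupe [223. 265.] 0.45 [0.448 0.034 0.   ]
scene loupe [142. 270.] 0.15 [0.581 0.223 0.   ]
scene guide_bush [259. 246.] 0.62 [ 0.451 -0.103  0.   ]
scene parallel4 [226. 215.] 0.49 [ 0.66  -0.132  0.   ]
scene parallel4 [287. 213.] 0.34 [ 0.536 -0.299  0.   ]
```

```bash
python3 - <<'E'
import cv2,numpy as np
a=cv2.imread('pics/top0.png')[130:260,120:400];b=cv2.imread('pics/scene0.png')[140:320,100:420]
a=cv2.resize(a,(640,297),interpolation=3);b=cv2.resize(b,(533,300),interpolation=3);b=cv2.copyMakeBorder(b,0,0,0,107,0)
cv2.imwrite('pics/a.png',np.vstack([a,b]))
E
```

```text
(no output)
```

View pics/a.png

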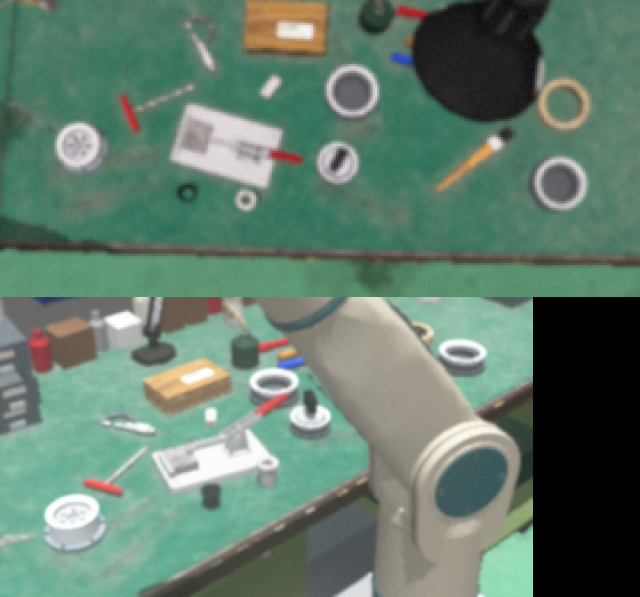

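Spanner (grip at top-view px ~(268,200), about (0.51, -0.265)) stands in the small stand. The two empty rings at (272,170) and (364,211) are look-alikes. The housing is at (153,194), about (0.53, 0.25), with the toggle clamp between. First I move over the housing with the wrist camera.

```bash
cat >> h.py <<'E'
def togo(target,dyaw=0):
    s=state();R=Ro.from_quat(s['tcp_rot']).as_matrix();d=R.T@(np.array(target)-s['eef_pos'])
    print('travel cm',np.round(d*100,2),'pos',np.round(s['eef_pos'],4),'yaw(x)',round(np.degrees(np.arctan2(R[1,0],R[0,0])),2),'tilt',np.round(R[:2,2],4),'j7',round(s['joints'][6],2),'F',np.round(s['contact_force'],1),'t',round(s['t'],2),'w',round(s['gripper_width'],4))
E
python3 - <<'E'
from h import *
p=get_image('wrist');print(np.round(p['T_tool_cam'],3),p['fx'])
togo([.48,.25,.33]);togo([.51,-.265,.33])
E
```

```text
[[ 0.    -0.96  -0.281  0.082]
 [ 1.    -0.     0.001 -0.001]
 [-0.001 -0.281  0.96  -0.162]
 [ 0.     0.     0.     1.   ]] 290.2717202767307
travel cm [-34.74 -23.49 -10.75] pos [0.2494 0.6003 0.2225] yaw(x) 157.43 tilt [-0.0001  0.    ] j7 -0.02 F [-0.5 -0.2 -0. ] t 1.05 w 0.0942
travel cm [-57.27 -69.9  -10.76] pos [0.2494 0.6003 0.2225] yaw(x) 157.43 tilt [-0.0001  0.    ] j7 -0.02 F [-0.5 -0.2 -0. ] t 1.05 w 0.0942
```

```bash
python3 -m handwheel '{"claw":[9.4,9.4,9.4,9.4,9.4,9.4,9.4,9.4],"travel":[[-3.5,-2.4,-3],[-7,-4.8,-6],[-10.5,-7.2,-9],[-14,-9.6,-10],[-17.5,-12,-10.7],[-21,-14.4,-10.7],[-24.5,-16.8,-10.7],[-28,-19,-10.7]],"twist":[[0,0,0],[0,0,0],[0,0,0],[0,0,0],[0,0,0],[0,0,0],[0,0,0],[0,0,0]]}' 20
python3 -m handwheel '{"claw":[9.4,9.4,9.4,9.4],"travel":[[-3.4,-2.3,0],[-6.7,-4.5,0],[-6.7,-4.5,0],[-6.7,-4.5,0]],"twist":[[0,0,0],[0,0,0],[0,0,0],[0,0,0]]}'
python3 - <<'E'
from h import *
s=state();p=get_image('wrist');cv2.imwrite('pics/w1.png',p['color'])
for n,z in {'housing':0,'bore_rim':.046,'ring_face':.034,'loupe':0,'guide_bush':0}.items():
    for r in place_of(p,n)[:2]: print(n,np.round(r['position']),round(r['conf'],2),np.round(onz(p,r['position'],z,s),4))
for r in trace(p,'housing')[:1]:
    m=r['region'].astype('u1');print(r['rect'])
togo([.51,-.265,.30])
E
```

```text
t: 1.72
eef_pos: [0.4174, 0.3429, 0.3297]
tcp_rot: [0.195, 0.981, 0.001, 0.0]
contact_force: [0.7, 0.5, -0.4]
gripper_width: 0.0944
t: 2.05
eef_pos: [0.4627, 0.2746, 0.329]
tcp_rot: [0.199, 0.98, -0.0, 0.0]
contact_force: [-0.2, 0.6, 0.5]
gripper_width: 0.0942
housing [248. 201.] 0.76 [0.5279 0.2342 0.    ]
bore_rim [252. 212.] 0.58 [0.5344 0.2402 0.046 ]
bore_rim [250. 201.] 0.33 [0.5159 0.2439 0.046 ]
ring_face [250. 210.] 0.58 [0.534  0.2362 0.034 ]
loupe [122. 203.] 0.63 [0.4426 0.0249 0.    ]
guide_bush [ 65. 219.] 0.92 [ 0.4291 -0.0905  0.    ]
[220.7, 175.2, 58.4, 58.7]
travel cm [-25.31 -48.35   2.85] pos [0.4604 0.2785 0.3287] yaw(x) 157.58 tilt [-0.0003  0.0002] j7 0.63 F [-0.5  0.6  0.5] t 2.4 w 0.0938
```

View pics/w1.png

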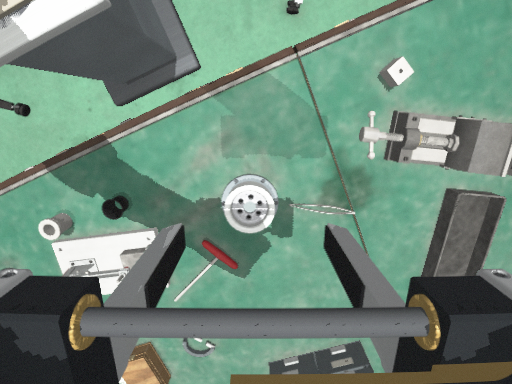

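The housing shows at px (250,206), with its ring and six holes visible. I'll rectify to the rim plane for a better centre, then head to the spanner.

```bash
cat >> h.py <<'E'
def rect(p,s,c,z,half=.07,px=.00025):
    n=int(2*half/px);g=(np.arange(n)-n/2)*px
    X=np.stack([c[0]+g[None,:]+0*g[:,None],c[1]-g[:,None]+0*g[None,:],np.full((n,n),z)],-1).reshape(-1,3)
    uv=proj(p,X,s).astype('f4').reshape(n,n,2)
    return cv2.remap(p['color'],uv[...,0],uv[...,1],cv2.INTER_CUBIC)
E
python3 - <<'E'
from h import *
s=state();p=get_image('wrist')
c=(.532,.237);a=rect(p,s,c,.046);b=rect(p,s,c,.034)
for im,z in((a,46),(b,34)):
    g=cv2.GaussianBlur(cv2.cvtColor(im,6),(0,0),4)
    for lo,hi in((100,140),(150,190)):
        h=cv2.HoughCircles(g,cv2.HOUGH_GRADIENT_ALT if 0 else 3,1,400,param1=60,param2=15,minRadius=lo,maxRadius=hi)
        if h is not None:
            x,y,r=h[0,0];print(z,lo,c[0]+(x-280)*.00025,c[1]-(y-280)*.00025,r*.25);cv2.circle(im,(int(x),int(y)),int(r),(0,0,255),1)
    for r in(30,42): cv2.circle(im,(280,280),r*4,(0,255,0),1)
cv2.imwrite('pics/r1.png',cv2.resize(np.hstack([a,b]),(800,400)))
E
python3 -m handwheel '{"claw":[9.4,9.4,9.4,9.4,9.4,9.4,9.4,9.4],"travel":[[-1.8,-3.6,0],[-3.6,-7.2,0],[-5.4,-10.8,0],[-7.2,-14.4,0],[-9,-18,0],[-10.8,-21.6,0],[-12.6,-25.2,0],[-14.4,-28.8,0]],"twist":[[0,0,0],[0,0,0],[0,0,0],[0,0,0],[0,0,0],[0,0,0],[0,0,0],[0,0,0]]}'
python3 -m handwheel '{"claw":[9.4,9.4,9.4,9.4,9.4,9.4],"travel":[[-1.8,-3.6,1],[-3.6,-7.2,2],[-5.4,-10.8,2.8],[-7.2,-14.4,2.8],[-7.2,-14.4,2.8],[-7.2,-14.4,2.8]],"twist":[[0,0,0],[0,0,0],[0,0,0],[0,0,0],[0,0,0],[0,0,0]]}'
python3 - <<'E'
from h import *
s=state();p=get_image('wrist');cv2.imwrite('pics/w2.png',p['color'])
for n,z in {'grip':.062,'stand':0,'stand_ledge':.02,'spanner':.02}.items():
    for r in place_of(p,n)[:2]: print(n,np.round(r['position']),round(r['conf'],2),np.round(onz(p,r['position'],z,s),4))
togo([.51,-.265,.30])
c=(.51,-.265);a=rect(p,s,c,.078);b=rect(p,s,c,.03)
q=cv2.resize(np.hstack([a,b]),(800,400));r1=cv2.imread('pics/r1.png')
cv2.imwrite('pics/r2.png',cv2.resize(np.vstack([r1,q]),(600,600)))
E
```

```text
46 100 0.530125 0.230625 34.3
46 150 0.528375 0.237625 41.45
34 100 0.540125 0.232875 34.3
34 150 0.532125 0.235375 42.35
t: 3.12
eef_pos: [0.4835, -0.0453, 0.329]
tcp_rot: [0.195, 0.981, 0.0, 0.0]
contact_force: [0.2, 0.2, -1.0]
gripper_width: 0.0939
t: 3.62
eef_pos: [0.4944, -0.2068, 0.3004]
tcp_rot: [0.198, 0.98, -0.0, -0.0]
contact_force: [-0.3, 0.9, -0.1]
gripper_width: 0.094
grip [219. 199.] 0.64 [ 0.5142 -0.2715  0.062 ]
stand [244. 260.] 0.92 [ 0.6493 -0.2933  0.    ]
stand [225. 186.] 0.63 [ 0.5129 -0.2683  0.    ]
stand_ledge [219. 189.] 0.91 [ 0.509  -0.2739  0.02  ]
stand_ledge [240. 271.] 0.63 [ 0.6563 -0.3031  0.02  ]
spanner [221. 190.] 0.72 [ 0.5114 -0.2712  0.02  ]
travel cm [-3.73 -5.22  0.09] pos [ 0.4953 -0.2025  0.3009] yaw(x) 157.63 tilt [0.0003 0.0008] j7 1.65 F [ 0.4 -0.1  0.3] t 3.87 w 0.094
```

View pics/r2.png

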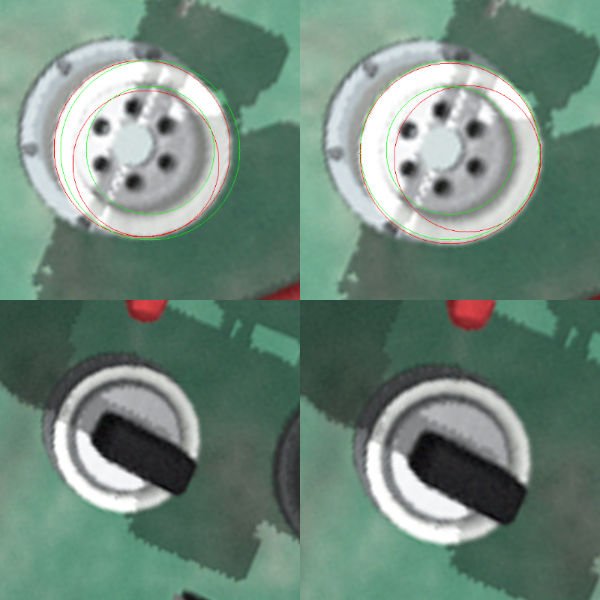

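```bash
cat > grip.py <<'E'
from h import *
s=state();p=get_image('wrist');c=np.array([.512,-.27])
im=rect(p,s,c,.078,half=.05);g=cv2.GaussianBlur(cv2.cvtColor(im,6),(0,0),2)
m=(g<60).astype('u1');n,l,st,ce=cv2.connectedComponentsWithStats(m)
i=1+np.argmin(np.hypot(*(ce[1:]-200).T)+ 1e4*(st[1:,4]<1500))
ct=cv2.findContours((l==i).astype('u1'),0,1)[0][0];r=cv2.minAreaRect(ct);print(st[i,4],r[0],np.array(r[1])*.25,r[2])
cen=c+np.array([r[0][0]-200,200-r[0][1]])*.00025;print('centre',cen)
b=cv2.boxPoints(r);e=[b[1]-b[0],b[2]-b[1]];e=max(e,key=np.linalg.norm);print('yaw x',np.degrees(np.arctan2(-e[1],e[0]))%180)
cv2.drawContours(im,[b.astype(int)],0,(0,0,255),1)
h=cv2.HoughCircles(cv2.GaussianBlur(cv2.cvtColor(rect(p,s,c,.03,half=.05),6),(0,0),3),3,1,400,param1=60,param2=15,minRadius=136,maxRadius=160)
if h is not None: x,y,R=h[0,0];print('stand rim',c+np.array([x-200,200-y])*.00025,R*.25)
cv2.imwrite('pics/g%.1f.png'%s['t'],im);togo([*cen,.25])
E
python3 grip.py
```

```text
15605 (180.24766540527344, 185.12060546875) [50.96119308 21.08473206] 28.258031845092773
centre [ 0.50706192 -0.26628015]
yaw x 151.74197
stand rim [ 0.509375 -0.270125] 38.3
travel cm [-3.51 -5.43  5.09] pos [ 0.4953 -0.2028  0.3009] yaw(x) 157.61 tilt [0.0004 0.0006] j7 1.65 F [-0.3 -0.1 -0.6] t 3.92 w 0.094
```

```bash
python3 -m handwheel '{"claw":[9.4,9.4,9.4,9.4,9.4,9.4],"travel":[[-1.8,-2.7,4],[-3.5,-5.4,8],[-3.6,-5.7,12],[-3.6,-5.7,12],[-3.6,-5.7,12],[-3.6,-5.7,12]],"twist":[[0,0,3],[0,0,5.8],[0,0,5.8],[0,0,5.8],[0,0,5.8],[0,0,5.8]]}'
sed -i 's/c=np.array(\[.512,-.27\])/c=np.array([.509,-.268])/' grip.py; python3 grip.py; ls pics
```

```text
t: 4.42
eef_pos: [0.5063, -0.27, 0.1805]
tcp_rot: [0.245, 0.97, 0.0, -0.001]
contact_force: [0.5, -0.4, 0.9]
gripper_width: 0.094
14976 (190.38177490234375, 201.6746368408203) [50.27733612 19.79422379] 27.758541107177734
centre [ 0.50659544 -0.26841866]
yaw x 152.24146
stand rim [ 0.509125 -0.270625] 37.9
travel cm [ 0.13  0.14 -6.83] pos [ 0.5071 -0.2702  0.1817] yaw(x) 151.72 tilt [ 0.0012 -0.    ] j7 1.72 F [1.  1.6 0.5] t 4.47 w 0.0941
a.png
g3.9.png
g4.4.png
r1.png
r2.png
scene0.png
top0.png
w1.png
w2.png
```

```bash
python3 -m handwheel '{"claw":[9.4,9.4,9.4,9.4,9.4,9.4,9.4],"travel":[[-0.15,0.1,2],[-0.15,0.1,4],[-0.15,0.1,6],[-0.15,0.1,8],[-0.15,0.1,10],[-0.15,0.1,11.9],[-0.15,0.1,11.9]],"twist":[[0,0,0],[0,0,0],[0,0,0],[0,0,0],[0,0,0],[0,0,0],[0,0,0]]}'
python3 -m handwheel '{"claw":[6,4,2.5,1.5,0.5,0.5,0.5,0.5],"travel":[[0,0,0],[0,0,0],[0,0,0],[0,0,0],[0,0,0],[0,0,0],[0,0,0],[0,0,0]],"twist":[[0,0,0],[0,0,0],[0,0,0],[0,0,0],[0,0,0],[0,0,0],[0,0,0],[0,0,0]]}' 20
python3 -m handwheel '{"claw":[0.5,0.5,0.5,0.5],"travel":[[0,0,0],[0,0,0],[0,0,0],[0,0,0]],"twist":[[0,0,0],[0,0,0],[0,0,0],[0,0,0]]}' 55
python3 -c "
from h import *
togo([.51,-.27,.06])"
```

```text
t: 5.05
eef_pos: [0.508, -0.2691, 0.0609]
tcp_rot: [0.244, 0.97, 0.001, -0.001]
contact_force: [-1.5, -0.2, -0.7]
gripper_width: 0.0939
t: 5.72
eef_pos: [0.5081, -0.2709, 0.0619]
tcp_rot: [0.245, 0.97, 0.0, 0.0]
contact_force: [-0.1, 0.6, -0.3]
gripper_width: 0.0437
t: 6.05
eef_pos: [0.5082, -0.2706, 0.0617]
tcp_rot: [0.245, 0.97, 0.0, -0.0]
contact_force: [0.2, -0.5, 0.3]
gripper_width: 0.0192
travel cm [-0.13  0.13  0.17] pos [ 0.5082 -0.2706  0.0617] yaw(x) 151.65 tilt [0.0001 0.0004] j7 1.77 F [ 0.2 -0.5  0.3] t 6.05 w 0.0192
```

```bash
python3 -m handwheel '{"claw":[0.5,0.5,0.5,0.5,0.5,0.5],"travel":[[0,0,-0.7],[0,0,-1.5],[0,0,-3],[0,0,-4],[0,0,-4],[0,0,-4]],"twist":[[0,0,0],[0,0,0],[0,0,0],[0,0,0],[0,0,0],[0,0,0]]}' 60
python3 -m handwheel '{"claw":[0.5,0.5,0.5,0.5,0.5,0.5,0.5],"travel":[[0,0,-2.5],[0,0,-5],[0,0,-8],[0,0,-11],[0,0,-14],[0,0,-16],[0,0,-16]],"twist":[[0,0,0],[0,0,0],[0,0,0],[0,0,0],[0,0,0],[0,0,0],[0,0,0]]}'
python3 - <<'E'
from h import *
p=get_image('wrist');cv2.imwrite('pics/lift.png',p['color']);togo([.528,.2377,.262])
E
```

```text
t: 6.55
eef_pos: [0.5085, -0.2711, 0.1026]
tcp_rot: [0.245, 0.97, -0.0, 0.001]
contact_force: [0.6, -0.0, -2.4]
gripper_width: 0.0198
t: 7.13
eef_pos: [0.51, -0.2722, 0.2655]
tcp_rot: [0.245, 0.97, -0.001, 0.004]
contact_force: [0.9, -0.8, -2.2]
gripper_width: 0.0196
travel cm [2.250e+01 4.571e+01 3.000e-02] pos [ 0.5088 -0.2714  0.2629] yaw(x) 151.64 tilt [ 0.0031 -0.0014] j7 1.69 F [ 0.3  0.4 -2.3] t 7.18 w 0.02
```

View pics/lift.png

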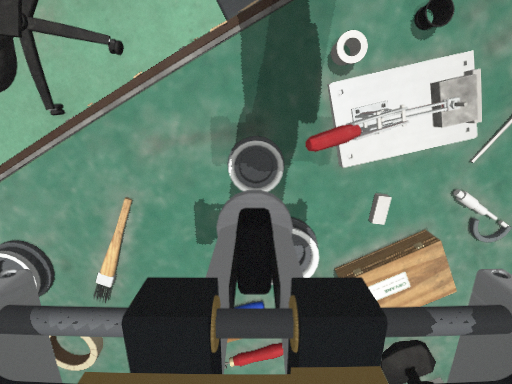

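Spanner held; its empty stand shows at (256,166), clear of the nose. Crossing to the housing.

```bash
python3 -m handwheel '{"claw":[0.5,0.5,0.5,0.5,0.5,0.5,0.5,0.5],"travel":[[1,2,0],[2.5,5,0],[4,8.1,0],[5.7,11.6,0],[7.4,15.1,0],[9.1,18.6,0],[10.8,22,0],[12.5,25.5,0]],"twist":[[0,0,0],[0,0,0],[0,0,0],[0,0,0],[0,0,0],[0,0,0],[0,0,0],[0,0,0]]}'
python3 -m handwheel '{"claw":[0.5,0.5,0.5,0.5,0.5,0.5,0.5,0.5],"travel":[[1.7,3.5,0],[3.4,7,0],[5.1,10.5,0],[6.8,14,0],[8.5,17.5,0],[10,20.2,0],[10,20.2,0],[10,20.2,0]],"twist":[[0,0,0],[0,0,0],[0,0,0],[0,0,0],[0,0,0],[0,0,0],[0,0,0],[0,0,0]]}'
cat > hous.py <<'E'
from h import *
s=state();p=get_image('wrist');c=np.array([.528,.2377])
a=rect(p,s,c,.046);b=rect(p,s,c,.034)
g=cv2.GaussianBlur(cv2.cvtColor(a,6),(0,0),3)
h=cv2.HoughCircles(g,3,1,400,param1=60,param2=15,minRadius=156,maxRadius=176)
if h is not None: x,y,R=h[0,0];print('rim',c+np.array([x-280,280-y])*.00025,R*.25);cv2.circle(a,(int(x),int(y)),int(R),(0,0,255),1)
for im in(a,b):
    for r in(18,30,42): cv2.circle(im,(280,280),r*4,(0,255,0),1)
for n,z in(('bore_rim',.046),('ring_face',.034)):
    for r in place_of(p,n)[:1]: print(n,round(r['conf'],2),np.round(onz(p,r['position'],z,s),4))
cv2.imwrite('pics/h.png',cv2.resize(np.hstack([a,b]),(800,400)));togo([*c,.1])
E
python3 hous.py
```

```text
t: 7.85
eef_pos: [0.5173, 0.0147, 0.2594]
tcp_rot: [0.245, 0.97, -0.001, -0.002]
contact_force: [2.2, -0.2, -2.1]
gripper_width: 0.0197
t: 8.52
eef_pos: [0.5251, 0.2402, 0.2588]
tcp_rot: [0.243, 0.97, -0.001, -0.002]
contact_force: [-0.4, -0.2, -2.6]
gripper_width: 0.0199
rim [0.529125 0.237325] 41.65
bore_rim 0.73 [0.5309 0.2402 0.046 ]
ring_face 0.61 [0.535  0.2362 0.034 ]
travel cm [-0.04  0.26 16.04] pos [0.5267 0.236  0.2604] yaw(x) 151.51 tilt [-0.0021 -0.0023] j7 0.74 F [ 0.1 -0.5 -2.1] t 8.67 w 0.0195
```

View pics/h.png

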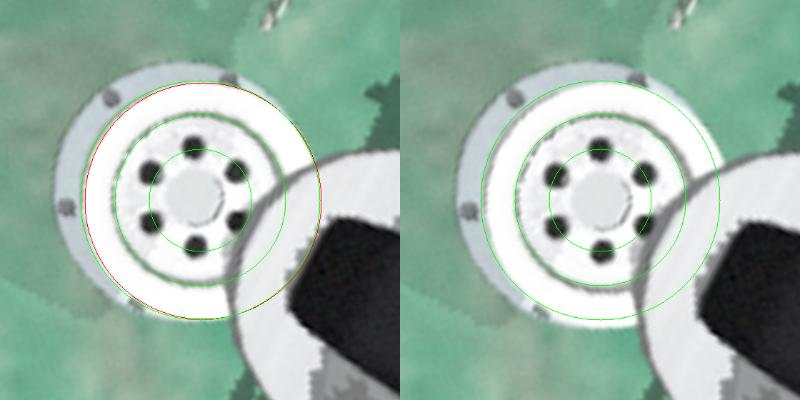

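```bash
python3 -m handwheel '{"claw":[0.5,0.5,0.5,0.5,0.5,0.5,0.5,0.5],"travel":[[0,0,3],[0,0,6],[0,0,9],[0,0,12],[0,0,14],[0,0,15.8],[0,0,15.8],[0,0,15.8]],"twist":[[0,0,0],[0,0,0],[0,0,0],[0,0,0],[0,0,0],[0,0,0],[0,0,0],[0,0,0]]}'
python3 - <<'E'
from h import *
P=[]
for i in range(4):
    get_image('wrist');P.append(state()['eef_pos'])
print(np.round(P,4),np.mean(P,0));togo([.5277,.2376,.0827])
p=get_image('scene');o=proj(p,[[.5283,.2377,.046]])[0].astype(int);im=p['color'][o[1]-50:o[1]+30,o[0]-60:o[0]+60]
p=get_image('wrist');cv2.imwrite('pics/pre.png',np.hstack([cv2.resize(im,(450,300)),cv2.resize(p['color'][80:330,100:400],(350,300))]))
E
```

```text
t: 9.33
eef_pos: [0.5269, 0.2362, 0.1032]
tcp_rot: [0.246, 0.969, -0.001, -0.001]
contact_force: [0.0, 0.5, -0.5]
gripper_width: 0.0198
[[0.5278 0.2369 0.1043]
 [0.5282 0.2375 0.1049]
 [0.5283 0.2379 0.1052]
 [0.5283 0.2382 0.1052]] [0.5281568  0.23762365 0.10490141]
travel cm [ 0.03 -0.08  2.25] pos [0.5283 0.2382 0.1052] yaw(x) 151.6 tilt [0.0025 0.0011] j7 0.8 F [-0.2  0.2 -2.8] t 9.53 w 0.0194
```

View pics/pre.png

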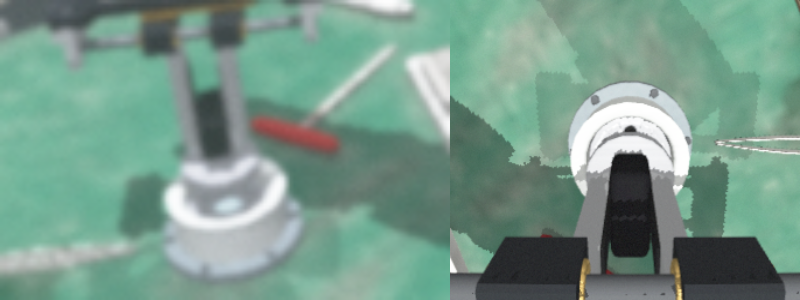

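Nose is centred above the bore. Descending gently.

```bash
python3 -m handwheel '{"claw":[0.5,0.5,0.5,0.5,0.5,0.5,0.5,0.5],"travel":[[0,-0.05,0.4],[0,-0.05,0.8],[0,-0.05,1.2],[0,-0.05,1.5],[0,-0.05,1.7],[0,-0.05,1.8],[0,-0.05,1.8],[0,-0.05,1.8]],"twist":[[0,0,0],[0,0,0],[0,0,0],[0,0,0],[0,0,0],[0,0,0],[0,0,0],[0,0,0]]}'
python3 -c "
from h import *
togo([.528,.2376,.0827]);print(state()['ft_torque'])"
```

```text
t: 10.3
eef_pos: [0.5269, 0.2377, 0.0857]
tcp_rot: [0.245, 0.97, -0.0, -0.0]
contact_force: [0.0, -0.0, -1.9]
gripper_width: 0.0195
travel cm [-0.1   0.04  0.3 ] pos [0.5269 0.2377 0.0857] yaw(x) 151.64 tilt [-0.0001 -0.    ] j7 0.8 F [ 0.  -0.  -1.9] t 10.3 w 0.0195
[-0.01056612  0.05029311 -0.00725756]
```

```bash
D='"claw":[0.5,0.5,0.5],"twist":[[0,0,0],[0,0,0],[0,0,0]]'; 
python3 -m handwheel '{"claw":[0.5,0.5,0.5,0.5],"travel":[[0,0,0.1],[0,0,0.15],[0,0,0.15],[0,0,0.15]],"twist":[[0,0,0],[0,0,0],[0,0,0],[0,0,0]]}' | grep -E 'eef|force'
python3 -m handwheel '{"claw":[0.5,0.5,0.5,0.5],"travel":[[0,0,0.1],[0,0,0.15],[0,0,0.15],[0,0,0.15]],"twist":[[0,0,0],[0,0,0],[0,0,0],[0,0,0]]}' | grep -E 'eef|force'
python3 -m handwheel '{"claw":[0.5,0.5,0.5,0.5],"travel":[[0,0,0.05],[0,0,0.1],[0,0,0.1],[0,0,0.1]],"twist":[[0,0,0],[0,0,0],[0,0,0],[0,0,0]]}' | grep -E 'eef|force'
```

```text
eef_pos: [0.5269, 0.2377, 0.0843]
contact_force: [0.2, 0.7, -1.1]
eef_pos: [0.5268, 0.2377, 0.0827]
contact_force: [0.6, 0.2, -2.6]
eef_pos: [0.5269, 0.2377, 0.0817]
contact_force: [0.4, 0.4, -1.3]
```

```bash

python3 -m handwheel '{"claw":[0.5,0.5,0.5,0.5],"travel":[[0,0,0.05],[0,0,0.1],[0,0,0.1],[0,0,0.1]],"twist":[[0,0,0],[0,0,0],[0,0,0],[0,0,0]]}' | grep -E 'eef|force'
python3 -m handwheel '{"claw":[0.5,0.5,0.5,0.5],"travel":[[0,0,0.05],[0,0,0.1],[0,0,0.1],[0,0,0.1]],"twist":[[0,0,0],[0,0,0],[0,0,0],[0,0,0]]}' | grep -E 'eef|force'
```

```text
eef_pos: [0.5269, 0.2377, 0.0807]
contact_force: [0.5, 1.0, -3.7]
eef_pos: [0.5269, 0.2377, 0.0797]
contact_force: [-0.4, 0.2, -1.3]
```

Three mm below the face height with no force: the pins seem to have gone straight in. Continuing to nose contact.

```bash

python3 -m handwheel '{"claw":[0.5,0.5,0.5,0.5],"travel":[[0,0,0.05],[0,0,0.1],[0,0,0.1],[0,0,0.1]],"twist":[[0,0,0],[0,0,0],[0,0,0],[0,0,0]]}' | grep -E 'eef|force'
python3 -m handwheel '{"claw":[0.5,0.5,0.5,0.5],"travel":[[0,0,0.05],[0,0,0.1],[0,0,0.1],[0,0,0.1]],"twist":[[0,0,0],[0,0,0],[0,0,0],[0,0,0]]}' | grep -E 'eef|force'
python3 -m handwheel '{"claw":[0.5,0.5,0.5,0.5],"travel":[[0,0,0.05],[0,0,0.1],[0,0,0.1],[0,0,0.1]],"twist":[[0,0,0],[0,0,0],[0,0,0],[0,0,0]]}' | grep -E 'eef|force'
```

```text
eef_pos: [0.5269, 0.2377, 0.0787]
contact_force: [-0.5, -0.0, -1.6]
eef_pos: [0.5269, 0.2377, 0.0777]
contact_force: [0.3, -0.0, -1.2]
eef_pos: [0.5269, 0.2377, 0.0767]
contact_force: [0.1, -0.4, -1.9]
```

```bash
cat > y.py <<'E'
from h import *
s=state();R=Ro.from_quat(s['tcp_rot']).as_matrix()
print('t',round(s['t'],2),'yaw %.2f'%np.degrees(np.arctan2(R[1,0],R[0,0])),'z %.4f'%s['eef_pos'][2],'xy',np.round(s['eef_pos'][:2],4),'F',np.round(s['contact_force'],1),'T',np.round(s['ft_torque'],3),'j7 eff %.3f'%s['effort'][6])
E
python3 y.py
python3 -m handwheel '{"claw":[0.5,0.5,0.5,0.5],"travel":[[0,0,0],[0,0,0],[0,0,0],[0,0,0]],"twist":[[0,0,1.5],[0,0,3],[0,0,3],[0,0,3]]}' >/dev/null; python3 y.py
python3 -m handwheel '{"claw":[0.5,0.5,0.5,0.5],"travel":[[0,0,0],[0,0,0],[0,0,0],[0,0,0]],"twist":[[0,0,1.5],[0,0,3],[0,0,3],[0,0,3]]}' >/dev/null; python3 y.py
python3 -m handwheel '{"claw":[0.5,0.5,0.5,0.5],"travel":[[0,0,0],[0,0,0],[0,0,0],[0,0,0]],"twist":[[0,0,1.5],[0,0,3],[0,0,3],[0,0,3]]}' >/dev/null; python3 y.py
```

```text
t 12.97 yaw 151.63 z 0.0767 xy [0.5269 0.2377] F [ 0.1 -0.4 -1.9] T [-0.019  0.016  0.003] j7 eff 0.000
t 13.3 yaw 148.63 z 0.0768 xy [0.5269 0.2378] F [-0.2  0.4 -3.4] T [-0.013  0.005 -0.025] j7 eff -0.040
t 13.63 yaw 145.64 z 0.0768 xy [0.5272 0.2381] F [ 1.   1.2 -2.8] T [ 0.256 -0.205  0.015] j7 eff -0.061
t 13.97 yaw 142.65 z 0.0769 xy [0.5274 0.2384] F [ 1.2  2.5 -3.5] T [ 0.632 -0.528  0.073] j7 eff -0.096
```

```bash

python3 -m handwheel '{"claw":[0.5,0.5,0.5,0.5],"travel":[[0,0.1,0],[0,0.1,0],[0,0.1,0],[0,0.1,0]],"twist":[[0,0,1],[0,0,2],[0,0,2],[0,0,2]]}' >/dev/null; python3 y.py
python3 -m handwheel '{"claw":[0.5,0.5,0.5,0.5],"travel":[[0,0,0],[0,0,0],[0,0,0],[0,0,0]],"twist":[[0,0,1.5],[0,0,3],[0,0,3],[0,0,3]]}' >/dev/null; python3 y.py
python3 -m handwheel '{"claw":[0.5,0.5,0.5,0.5],"travel":[[0,0,0],[0,0,0],[0,0,0],[0,0,0]],"twist":[[0,0,1.5],[0,0,3],[0,0,3],[0,0,3]]}' >/dev/null; python3 y.py
```

```text
t 14.3 yaw 140.63 z 0.0769 xy [0.5277 0.2386] F [ 0.8  2.7 -2.2] T [ 0.526 -0.513  0.024] j7 eff -0.075
t 14.63 yaw 137.63 z 0.0768 xy [0.5277 0.2386] F [ 1.9  1.7 -1.7] T [ 0.559 -0.622  0.038] j7 eff -0.095
t 14.97 yaw 134.63 z 0.0768 xy [0.5276 0.2386] F [ 2.5  2.1 -1.9] T [ 0.605 -0.533  0.089] j7 eff -0.095
```

```bash

python3 -m handwheel '{"claw":[0.5,0.5,0.5,0.5],"travel":[[0,0.05,0],[0,0.1,0],[0,0.1,0],[0,0.1,0]],"twist":[[0,0,0],[0,0,0],[0,0,0],[0,0,0]]}' >/dev/null; python3 y.py
python3 -m handwheel '{"claw":[0.5,0.5,0.5,0.5],"travel":[[0,0,0],[0,0,0],[0,0,0],[0,0,0]],"twist":[[0,0,1.5],[0,0,3],[0,0,3],[0,0,3]]}' >/dev/null; python3 y.py
python3 -m handwheel '{"claw":[0.5,0.5,0.5,0.5],"travel":[[0,0,0],[0,0,0],[0,0,0],[0,0,0]],"twist":[[0,0,1.5],[0,0,3],[0,0,3],[0,0,3]]}' >/dev/null; python3 y.py
```

```text
t 15.3 yaw 134.62 z 0.0766 xy [0.5277 0.2387] F [ 1.1  1.2 -1. ] T [ 0.152 -0.238  0.013] j7 eff -0.021
t 15.63 yaw 131.62 z 0.0766 xy [0.528  0.2389] F [ 0.9  1.1 -1.3] T [ 0.046 -0.229  0.014] j7 eff -0.054
t 15.97 yaw 128.63 z 0.0767 xy [0.528 0.239] F [-0.2 -0.5 -1.7] T [-0.073 -0.188  0.072] j7 eff -0.052
```

```bash

python3 -m handwheel '{"claw":[0.5,0.5,0.5,0.5],"travel":[[0,0,0],[0,0,0],[0,0,0],[0,0,0]],"twist":[[0,0,1],[0,0,2],[0,0,2],[0,0,2]]}' >/dev/null; python3 y.py
python3 -m handwheel '{"claw":[0.5,0.5,0.5,0.5],"travel":[[0,0,0],[0,0,0],[0,0,0],[0,0,0]],"twist":[[0,0,1],[0,0,2],[0,0,2],[0,0,2]]}' >/dev/null; python3 y.py
python3 -m handwheel '{"claw":[0.5,0.5,0.5,0.5],"travel":[[0,0,0],[0,0,0],[0,0,0],[0,0,0]],"twist":[[0,0,1],[0,0,2],[0,0,2],[0,0,2]]}' >/dev/null; python3 y.py
```

```text
t 16.3 yaw 126.63 z 0.0767 xy [0.5281 0.239 ] F [ 0.8 -0.5 -3.4] T [-0.177 -0.189  0.085] j7 eff -0.048
t 16.63 yaw 124.62 z 0.0767 xy [0.5281 0.2391] F [ 0.  -0.7 -2.8] T [-0.255 -0.144  0.01 ] j7 eff -0.048
t 16.97 yaw 122.62 z 0.0767 xy [0.5282 0.2391] F [-0.2 -1.5 -1.9] T [-0.303 -0.11   0.024] j7 eff -0.048
```

```bash

python3 -m handwheel '{"claw":[0.5,0.5,0.5,0.5],"travel":[[0,0,0],[0,0,0],[0,0,0],[0,0,0]],"twist":[[0,0,1],[0,0,2],[0,0,2],[0,0,2]]}' >/dev/null; python3 y.py
python3 -m handwheel '{"claw":[0.5,0.5,0.5,0.5],"travel":[[0,0,0],[0,0,0],[0,0,0],[0,0,0]],"twist":[[0,0,1],[0,0,2],[0,0,2],[0,0,2]]}' >/dev/null; python3 y.py
python3 -m handwheel '{"claw":[0.5,0.5,0.5,0.5],"travel":[[0,0,0],[0,0,0],[0,0,0],[0,0,0]],"twist":[[0,0,1],[0,0,2],[0,0,2],[0,0,2]]}' >/dev/null; python3 y.py
```

```text
t 17.3 yaw 120.63 z 0.0767 xy [0.5282 0.2392] F [ 0.8 -0.7 -3.1] T [-0.28  -0.145 -0.024] j7 eff -0.048
t 17.63 yaw 118.65 z 0.0767 xy [0.5282 0.2392] F [ 1.3 -1.4 -3.9] T [-0.398 -0.08   0.223] j7 eff -0.225
t 17.97 yaw 116.63 z 0.0767 xy [0.5283 0.2393] F [-0.2 -1.1 -3.4] T [-0.402 -0.14   0.198] j7 eff -0.251
```

Ring came up firm at yaw ≈119.5°; nip to yaw ≈103.5°.

```bash

python3 -m handwheel '{"claw":[0.5,0.5,0.5,0.5,0.5],"travel":[[0,0,0],[0,0,0],[0,0,0],[0,0,0],[0,0,0]],"twist":[[0,0,1.5],[0,0,3],[0,0,4.5],[0,0,6],[0,0,6]]}' >/dev/null; python3 y.py
python3 -m handwheel '{"claw":[0.5,0.5,0.5,0.5,0.5,0.5],"travel":[[0,0,0],[0,0,0],[0,0,0],[0,0,0],[0,0,0],[0,0,0]],"twist":[[0,0,1.5],[0,0,3],[0,0,4.5],[0,0,6],[0,0,7],[0,0,7]]}' >/dev/null; python3 y.py
python3 - <<'E'
from h import *
p=get_image('wrist');cv2.imwrite('pics/nip.png',p['color'][80:330,100:400])
E
```

```text
t 18.38 yaw 110.53 z 0.0767 xy [0.5284 0.2393] F [ 1.6 -1.5 -3.9] T [-0.263 -0.274  0.262] j7 eff -0.410
t 18.88 yaw 103.57 z 0.0768 xy [0.5285 0.2394] F [ 3.4 -0.3 -3.9] T [-0.198 -0.526  0.279] j7 eff -0.377
```

View pics/nip.png

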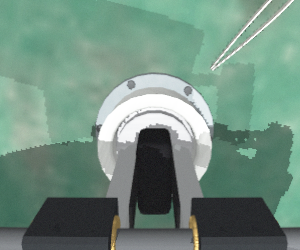

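```bash

python3 -m handwheel '{"claw":[0.5,0.5,0.5,0.5],"travel":[[0,0,0],[0,0,0],[0,0,0],[0,0,0]],"twist":[[0,0,-2],[0,0,-4],[0,0,-5],[0,0,-5]]}' >/dev/null; python3 y.py
python3 -m handwheel '{"claw":[0.5,0.5,0.5,0.5,0.5,0.5],"travel":[[0,0,-0.3],[0,0,-0.6],[0,0,-0.9],[0,0,-1.2],[0,0,-1.6],[0,0,-2]],"twist":[[0,0,0],[0,0,0],[0,0,0],[0,0,0],[0,0,0],[0,0,0]]}' >/dev/null; python3 y.py
python3 -m handwheel '{"claw":[0.5,0.5,0.5,0.5,0.5,0.5,0.5,0.5],"travel":[[0,0,-2],[0,0,-5],[0,0,-8],[0,0,-11],[0,0,-14],[0,0,-16.3],[0,0,-16.3],[0,0,-16.3]],"twist":[[0,0,0],[0,0,0],[0,0,0],[0,0,0],[0,0,0],[0,0,0],[0,0,0],[0,0,0]]}' >/dev/null; python3 y.py
python3 hous.py
python3 -c "
from h import *
togo([.5082,-.2706,.26])"
```

```text
t 19.27 yaw 108.65 z 0.0768 xy [0.5276 0.2395] F [ 0.6  0.3 -1.9] T [-0.063  0.066  0.01 ] j7 eff 0.148
t 19.77 yaw 108.64 z 0.0972 xy [0.5282 0.2393] F [-0.   0.3 -1.8] T [-0.045 -0.006 -0.041] j7 eff 0.037
t 20.43 yaw 108.64 z 0.2608 xy [0.5286 0.2394] F [ 0.   0.8 -2.5] T [-0.047  0.057 -0.049] j7 eff -0.030
rim [0.528875 0.236825] 41.65
bore_rim 0.59 [0.5264 0.2371 0.046 ]
ring_face 0.58 [0.5309 0.2323 0.034 ]
travel cm [-0.15  0.11 15.8 ] pos [0.527 0.239 0.258] yaw(x) 108.64 tilt [-0.0032 -0.0013] j7 0.15 F [-0.7  0.4 -2.9] t 20.58 w 0.0195
travel cm [-47.69 -18.06  -0.12] pos [0.527 0.239 0.258] yaw(x) 108.64 tilt [-0.0032 -0.0013] j7 0.15 F [-0.7  0.4 -2.9] t 20.58 w 0.0195
```

View pics/h.png

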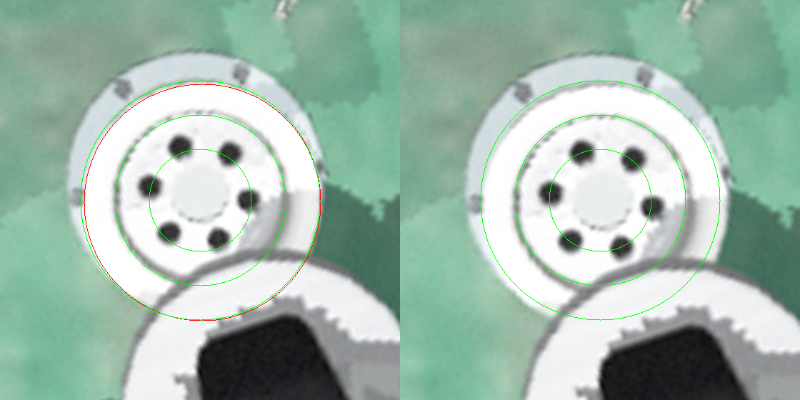

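Ring now at 39° clockwise of the start, about 25° free travel plus about 14–15° nip. Holes sit on the centred pitch circle. Returning the spanner, turning back to the grasp yaw.

```bash
python3 -m handwheel '{"claw":[0.5,0.5,0.5,0.5,0.5,0.5,0.5,0.5],"travel":[[-2,-0.8,0],[-5,-1.9,0],[-8.5,-3.2,0],[-12,-4.5,0],[-15.5,-5.9,0],[-19,-7.2,0],[-22.5,-8.5,0],[-26,-9.8,0]],"twist":[[0,0,-3],[0,0,-8],[0,0,-14],[0,0,-20],[0,0,-26],[0,0,-32],[0,0,-38],[0,0,-43]]}' | head -3
python3 -c "
from h import *
togo([.5082,-.2706,.26])"
```

```text
t: 21.25
eef_pos: [0.5171, -0.04, 0.2582]
tcp_rot: [0.242, 0.97, -0.0, -0.002]
travel cm [-10.06 -20.76  -0.18] pos [ 0.5171 -0.04    0.2582] yaw(x) 151.94 tilt [-0.0031  0.0001] j7 1.29 F [ 0.3  0.3 -2.2] t 21.25 w 0.0196
```

```bash
python3 -m handwheel '{"claw":[0.5,0.5,0.5,0.5,0.5,0.5,0.5,0.5],"travel":[[-1.7,-3.5,0],[-3.4,-7,0],[-5.1,-10.5,0],[-6.8,-14,0],[-8.4,-17.3,0],[-10,-20.6,0],[-10,-20.6,0],[-10,-20.6,0]],"twist":[[0,0,0],[0,0,0],[0,0,0],[0,0,0],[0,0,0],[0,0,0],[0,0,0],[0,0,0]]}' | head -3
python3 -m handwheel '{"claw":[0.5,0.5,0.5,0.5,0.5,0.5,0.5],"travel":[[0,0,3],[0,0,6],[0,0,9],[0,0,12],[0,0,14],[0,0,14],[0,0,14]],"twist":[[0,0,0],[0,0,0],[0,0,0],[0,0,0],[0,0,0],[0,0,0],[0,0,0]]}' | head -3
python3 - <<'E'
from h import *
for i in range(6): get_image('wrist')
togo([.5082,-.2706,.0617])
p=get_image('scene');o=proj(p,[[.509,-.27,.06]])[0].astype(int);im=p['color'][o[1]-45:o[1]+35,o[0]-60:o[0]+60]
s=state();p=get_image('wrist');a=rect(p,s,(.509,-.27),.03,half=.06);cv2.circle(a,(240,240),148,(0,255,0),1)
cv2.imwrite('pics/ret.png',np.hstack([cv2.resize(im,(450,300)),cv2.resize(a,(300,300))]))
E
```

```text
t: 21.92
eef_pos: [0.5067, -0.2698, 0.258]
tcp_rot: [0.248, 0.969, -0.0, -0.002]
t: 22.5
eef_pos: [0.5079, -0.2653, 0.1184]
tcp_rot: [0.244, 0.97, 0.001, -0.002]
travel cm [-0.03 -0.34  5.94] pos [ 0.5094 -0.2674  0.1211] yaw(x) 151.65 tilt [ 0.0023 -0.0009] j7 1.79 F [ 0.6  0.1 -1.9] t 22.8 w 0.0192
```

View pics/ret.png

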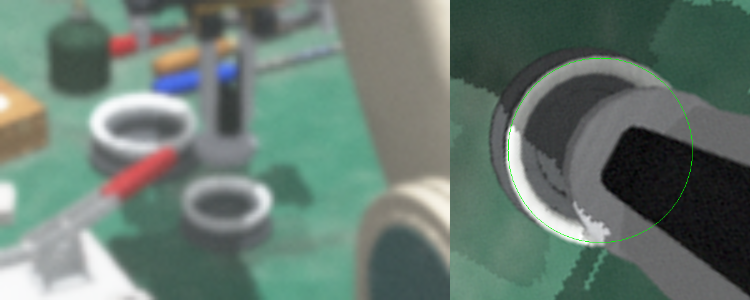

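```bash
python3 -m handwheel '{"claw":[0.5,0.5,0.5,0.5,0.5,0.5,0.5,0.5],"travel":[[-0.03,-0.34,0],[-0.03,-0.34,1],[-0.03,-0.34,2],[-0.03,-0.34,3],[-0.03,-0.34,4],[-0.03,-0.34,4.3],[-0.03,-0.34,4.3],[-0.03,-0.34,4.3]],"twist":[[0,0,0],[0,0,0],[0,0,0],[0,0,0],[0,0,0],[0,0,0],[0,0,0],[0,0,0]]}' | head -3
python3 -m handwheel '{"claw":[0.5,0.5,0.5,0.5],"travel":[[0,0,0],[0,0,0],[0,0,0],[0,0,0]],"twist":[[0,0,0],[0,0,0],[0,0,0],[0,0,0]]}' | head -3
python3 -c "
from h import *
togo([.5082,-.2706,.0617])"
```

```text
t: 23.57
eef_pos: [0.507, -0.2704, 0.0763]
tcp_rot: [0.245, 0.97, 0.0, -0.0]
t: 23.9
eef_pos: [0.5075, -0.2705, 0.0772]
tcp_rot: [0.245, 0.97, -0.0, 0.0]
travel cm [-0.07  0.02  1.55] pos [ 0.5075 -0.2705  0.0772] yaw(x) 151.64 tilt [ 0.0008 -0.0003] j7 1.82 F [-0.2 -0.2 -2.2] t 23.9 w 0.0198
```

Within 0.7 mm; lowering stepwise.

```bash

python3 -m handwheel '{"claw":[0.5,0.5,0.5,0.5,0.5],"travel":[[-0.05,0,0.2],[-0.05,0,0.4],[-0.05,0,0.6],[-0.05,0,0.6],[-0.05,0,0.6]],"twist":[[0,0,0],[0,0,0],[0,0,0],[0,0,0],[0,0,0]]}' >/dev/null; python3 y.py
python3 -m handwheel '{"claw":[0.5,0.5,0.5,0.5,0.5],"travel":[[0,0,0.2],[0,0,0.4],[0,0,0.5],[0,0,0.5],[0,0,0.5]],"twist":[[0,0,0],[0,0,0],[0,0,0],[0,0,0],[0,0,0]]}' >/dev/null; python3 y.py
python3 -m handwheel '{"claw":[0.5,0.5,0.5,0.5,0.5],"travel":[[0,0,0.1],[0,0,0.2],[0,0,0.3],[0,0,0.3],[0,0,0.3]],"twist":[[0,0,0],[0,0,0],[0,0,0],[0,0,0],[0,0,0]]}' >/dev/null; python3 y.py
```

```text
t 24.32 yaw 151.64 z 0.0705 xy [ 0.5075 -0.2705] F [ 0.4  0.1 -1.7] T [-0.023 -0.006 -0.016] j7 eff 0.002
t 24.73 yaw 151.63 z 0.0656 xy [ 0.5076 -0.2706] F [-0.1 -0.6 -2.6] T [-0.042  0.016 -0.008] j7 eff 0.001
t 25.15 yaw 151.63 z 0.0626 xy [ 0.5076 -0.2706] F [ 0.2 -0.3 -2.7] T [-0.005 -0.031  0.061] j7 eff 0.001
```

```bash

python3 -m handwheel '{"claw":[0.5,0.5,0.5,0.5],"travel":[[0,0,0.05],[0,0,0.1],[0,0,0.1],[0,0,0.1]],"twist":[[0,0,0],[0,0,0],[0,0,0],[0,0,0]]}' >/dev/null; python3 y.py
python3 -m handwheel '{"claw":[2.2,2.6,3,4,5,6,7,8],"travel":[[0,0,0],[0,0,0],[0,0,0],[0,0,0],[0,0,0],[0,0,0],[0,0,0],[0,0,0]],"twist":[[0,0,0],[0,0,0],[0,0,0],[0,0,0],[0,0,0],[0,0,0],[0,0,0],[0,0,0]]}' 10 ; python3 y.py
```

```text
t 25.48 yaw 151.64 z 0.0617 xy [ 0.5077 -0.2706] F [ 0.7 -0.5 -2.2] T [-0.046 -0.042 -0.096] j7 eff 0.001
t: 26.15
eef_pos: [0.5077, -0.2706, 0.0617]
tcp_rot: [0.245, 0.97, 0.0, -0.0]
contact_force: [0.5, -0.7, 0.3]
gripper_width: 0.0601
t 26.15 yaw 151.64 z 0.0617 xy [ 0.5077 -0.2706] F [ 0.5 -0.7  0.3] T [ 0.045 -0.043 -0.082] j7 eff 0.000
```

Released. Retreating straight up, then looking.

```bash

python3 -m handwheel '{"claw":[9,9.4,9.4,9.4,9.4,9.4,9.4,9.4],"travel":[[0,0,0],[0,0,0],[0,0,-2],[0,0,-5],[0,0,-9],[0,0,-13],[0,0,-17],[0,0,-21]],"twist":[[0,0,0],[0,0,0],[0,0,0],[0,0,0],[0,0,0],[0,0,0],[0,0,0],[0,0,0]]}' 
python3 -m handwheel '{"claw":[9.4,9.4,9.4,9.4],"travel":[[4,0,0],[4,0,0],[4,0,0],[4,0,0]],"twist":[[0,0,0],[0,0,0],[0,0,0],[0,0,0]]}'|head -2
python3 - <<'E'
from h import *
s=state();p=get_image('wrist');a=p['color'];q=get_image('scene')
o=proj(q,[[.509,-.27,.05]])[0].astype(int);b=q['color'][o[1]-45:o[1]+35,o[0]-60:o[0]+60]
cv2.imwrite('pics/end.png',np.hstack([cv2.resize(a,(400,300)),cv2.resize(b,(400,267)) if 0 else cv2.resize(b,(400,300))]))
for n,z in {'grip':.062,'spanner':.02,'stand_ledge':.02,'guide_bush':0,'loupe':0}.items():
    for r in place_of(p,n)[:1]: print(n,round(r['conf'],2),np.round(onz(p,r['position'],z,s),4))
E
```

```text
t: 26.82
eef_pos: [0.5072, -0.2704, 0.2738]
tcp_rot: [0.245, 0.969, -0.0, -0.0]
contact_force: [0.2, -0.7, -1.0]
gripper_width: 0.0936
t: 27.15
eef_pos: [0.4728, -0.2515, 0.272]
grip 0.68 [ 0.5097 -0.2751  0.062 ]
spanner 0.57 [ 0.5114 -0.2751  0.02  ]
stand_ledge 0.64 [ 0.6535 -0.299   0.02  ]
guide_bush 0.81 [ 0.4317 -0.0942  0.    ]
loupe 0.55 [0.4435 0.023  0.    ]
```

View pics/end.png

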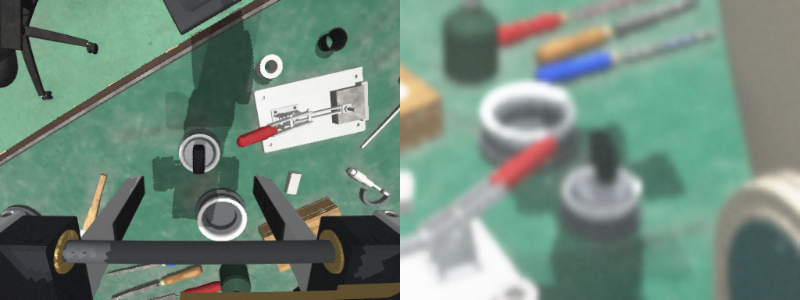

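The spanner stands upright and seated in its stand (left px (200,152), right px (603,170)), and the bystanders have not moved. Handing in.

```bash
python3 -c "
from plant import *
print(hand_in())"
```

```text
the job is handed in; nothing more can be done
None
```

The ring is tightened to firm plus about 14–16° and the spanner is back upright in its stand. The job was handed in after 27 s of the 72 s allowed.

- **Finding the holes:** the pins went straight into the holes with no feeling around, because the ring's hole angle was readable from the wrist picture. Readings on the ring stayed within about 4 N in each direction, the spanner's 2 N weight included.
- **Turning and nipping:** the ring turned freely until the last-joint torque jumped from 0.05 to 0.23 N m, at a tool yaw of about 119.5°. I then turned on to 103.6°. The picture afterwards shows the ring about 39° clockwise of where it began.
- **The nip figure:** the tool turned 16° past firm. Allowing for pin slack and some twist in the grip, the hole positions suggest about 14–15°. I could not measure the nip directly.
- **Spanner and bench:** the last pictures show the spanner seated in its stand with the gripper clear of it. The guide bush and loupe measured within about 4 mm of their first positions, which is the detector's scatter. I did not measure the gauge block at the end, but a white block like it shows beside the clamp in the last picture.
- **Disagreement:** at first one pin carried the load, with about 3 N sideways. Shifting the tool about 2 mm evened it out before the ring came up firm.

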